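Hang the taco holder on the drying bar

ROBOT

A 6-joint arm with a two-finger parallel gripper is mounted at the origin on the work surface. World frame = base frame: x ahead of the robot, y to its left, z up, the work surface at z = 0. Lengths are in m, angles in degrees, forces in N, time in s.
With the tool pointing down it reaches from about 0.375 to 0.9 m from the base axis. Payload 3.1 kg.
Tool frame: the origin (TCP) lies on the centre line of the jaws, within the pads' length; the fingertips stand 19 mm ahead of it and the grasp point (between the pads) is the TCP (tips_ahead is the distance from the TCP to the fingertips, in m); z points along the fingers, y is the line along which they close (so a half turn about z gives the same grasp; the last joint's range is limited). The gripper opens to 87 mm and grips with 3 to 60 N. Pads are 19 mm wide; open, the fingers measure 117 mm over their backs; the gripper's body (75 mm by 190 mm) begins 51 mm behind the grasp point.
Start: joints at [-10.227, 30.224, 82.088, -0, 67.689, -10.227], TCP at [0.625, 0, 0.242] pointing down, gripper open.
Joint ranges: [-176.69, 176.69], [-43.24, 126.21], [12.49, 139.97], [-82, 262], [0, 151.66], [-163.58, 163.58]. Speed limits (degrees/s): [159.86, 159.86, 180, 180, 180, 180].

INTERFACE

Orientations are given as a 3x3 rotation matrix whose columns are the frame's x, y, z axes.
In Python, from rig import read_state, capture, hand_in, trace, landmark_of, tips_ahead gives the robot as it stands.
- The arm moves only by the shell command python3 -m jog 'ROWS'. ROWS is JSON, a list of rows, each an object of numbers: "tx", "ty", "tz": the shift along the tool's x, y, z in cm; "roll": the turn about the tool's z in rad; "jaw": the opening, from 0 (shut) to 1 (fully open). A call has 1 to 8 rows; each row shifts and turns the commanded pose from where the row before left it, along the tool's axes as they then stand; what a row does not reach is not made up. A row lasts 1/10 s, in which the tool goes at most 50 mm and 8.59 degrees, less where a joint would pass 70% of its speed; a pose out of reach is approached as far as the arm can. A call with a gripper value outside its range is refused whole. The fingers move at their own pace and stop on an object; the grip force is fixed at half the most. Time passes only in rows, so rows that do not move let the fingers close. It gives the time, the measured TCP pose, the force, the opening and the grip force at its end, in the units of the state.
- read_state(): the state, without advancing time (a new reading comes with each control period).
- capture(name): name is "scene" or "side" or "wrist"; returns a dict with "img" (480x640x3 uint8, red, green, blue), "vertical_fov" (degrees; the focal length in pixels is half the picture's height over the tangent of half this angle, whatever the lens; pixels are square), "cx", "cy" (the principal point, pixels), "cam_to_world" (4x4, takes a point from camera to world coordinates); the wrist camera has in their place "tool_from_camera" (4x4, takes a point from camera to tool coordinates, whose origin is the TCP and whose axes are the flange's). Camera axes: x right, y up, looking along -z (the intrinsics and any distortion apply to the point x, -y, -z); pixel columns grow to the right and rows downward; lengths in m; the calibration is good to about 2 mm. A picture is of the moment at which its call begins: read the wrist's pose just before it. There is no depth.
- hand_in(): hands the job in; it is judged then, once.
Trained networks look in the newest picture that a camera, given by its name, has taken for a name from the list of things; names that differ only in an ending like _2 or _b are one class to them, and where a whole thing is asked for, a point or a joint stands for the part that bears it (a point fixed in the world has none). Each returns a list of dicts, best first, with "p" (0 to 1); they miss things now and then, are a little off and sometimes report something else, mostly with a low value. They report only what shows in the picture. A call takes as long as a camera call. They do not tell look-alikes from the thing itself.
- trace(camera, thing): "pixels" (480x640 bool, what is visible of it) and "bbox" ([left, top, width, height] in pixels, round what is visible of it).
- landmark_of(camera, thing): "point" ([row, column] in pixels: a listed point, or the origin of a listed thing).
The state is a dict: "time_s": time; "joint_positions": joint angles; "qvel": joint speeds; "tau": joint torques, N m; "position": TCP position; "tcp_rot": TCP orientation; "force": force on the tool from outside, world axes, zero at the start; "moment": the same for the moment, N m; "opening": opening from 0.0 (shut) to 1.0 (fully open); "grasp_force": force on a finger pad.
Only numpy, scipy, OpenCV 4.12 (cv2) and the standard library are available. Lean on these libraries where they do the work, as an engineer would, in place of code of your own. Each camera call takes 0.05 s, during which the arm holds its last target. There are 200 camera calls.

TASK

Take the bent-steel taco holder that stands on the white cutting board and hang it over the drying bar beside the one that already hangs there: ridge on top, a trough on each side of the bar, its whole length between the posts, with a gap between the two holders. Lower it onto the bar, do not let it drop from above. Leave the hanging holder, bottle, brush and scraper where they are, and let go so that the holder hangs still.

Things in the scene. Friction and masses are not known exactly. Their poses are not given: they have to be found in the camera images.
- holder: The taco holder to hang, on the board: bent steel sheet 2.5 mm thick, 144 mm wide (x), 70 long (y), 75 high, 0.2-0.45 kg. A hollow ridge runs along y (ends and underside open), a trough each side: floors z 0, x 30 to 64 mm; outer walls 32 high. Ridge 36 mm wide (31 inside), sides upright from z 28 to 62, flaring to 60 wide at z 0. Half-turn symmetric. Origin: middle of underside; z up.
- holder_ridge (a point): Middle of the peak of that holder's ridge, 75 mm above its origin; same axes. The top is gabled (35 degree slopes from z 62 to 75). To hang it, the bar goes up into the hollow ridge from below; fully down, the origin is 62 mm below the bar's axis and the holder balances level.
- hung: A second, same-sized holder, hanging loose over the bar, its ridge along the bar, anywhere up to 110 mm either side of the bar's middle. The roomier free part of the bar beside it is always at least 130 mm long. Origin (middle of underside) and axes as for the other.
- hung_ridge (a point): Middle of the peak of the hanging holder's ridge.
- rail: Drying bar: fixed plain steel stand, a level round bar 16 mm in diameter, axis 170 mm above the table, on two 16 mm posts 360 mm apart that end at the bar (nothing above it); each post's foot is 130 mm long (x), 30 wide, 8 high. Origin on the table under the bar's middle; y runs along the bar.
- bar_mid (a point): Point on the bar's axis, midway between the posts; y runs along the bar, z up. The posts are at y = -180 and +180 mm.
- board: White polyethylene cutting board, fixed, 300 x 300 x 15 mm. Origin in the middle of its underside.
- bottle: Bystander: empty clear squeeze bottle with white nozzle, 64 mm across, 197 mm tall, standing. Origin in the middle of its base.
- brush: Bystander: black silicone brush, 215 mm long (x), 40 mm wide, 20 mm high, lying. Origin under its middle.
- scraper: Bystander: steel bench scraper, about 113 mm (x) by 150 mm (y), 26 mm high, lying with its round handle towards -x. Origin under its middle.
There are look-alikes about, which are no part of the job. Leave any black or purple look-alike of the holder alone. What is shaped like the hung but orange is not meant.

How it is judged (in metres and radians):
On the way:
1. the gripper holds the holder (over 1 N) while it is over the bar, lowered to within 12 mm of fully down (x of holder_ridge in the frame of bar_mid between -0.03 and 0.03 m and x of holder in the frame of bar_mid between -0.03 and 0.03 m and y of holder in the frame of bar_mid between -0.135 and 0.135 m and z of holder in the frame of bar_mid below -0.05 m and z of holder_ridge in the frame of bar_mid above 0.008 m and contact force between the fingers and holder above 1 N), for 0.1 s.
At the end, for the whole second after the job is handed in: Released, at rest, bearing on the bar: origin 50 mm or more below its axis, within 30 mm sideways, middle within 135 mm of the bar's middle, upright and along the bar within 0.3 rad; peaks of the two holders over 72 mm apart, no touching; other holder within 30 mm of its place, upright to 0.35 rad (x of holder_ridge in the frame of bar_mid between -0.03 and 0.03 m and x of holder in the frame of bar_mid between -0.03 and 0.03 m and y of holder in the frame of bar_mid between -0.135 and 0.135 m and z of holder in the frame of bar_mid below -0.05 m and z of holder_ridge in the frame of bar_mid above 0.008 m and angle between holder's own z axis and vertical below 0.3 rad and angle between the y axis of holder and the y axis of bar_mid, either way round below 0.3 rad and contact force between holder and rail above 0.5 N and contact force between holder and hung below 0.05 N and distance between holder_ridge and hung_ridge above 0.072 m and contact force between the fingers and holder below 0.05 N and linear speed of holder below 0.03 m/s and angular speed of holder below 0.4 rad/s and distance of hung from where it was at the start of the episode below 0.03 m and angle between hung's own z axis and vertical below 0.35 rad).
It fails at once if the hanging holder is pushed along or off the bar (over 30 mm) (distance of hung from where it was at the start of the episode above 0.03 m).
It fails at once if the bottle is disturbed (moved over 30 mm or tipped) (distance of bottle from where it was at the start of the episode above 0.03 m or angle between bottle's own z axis and vertical above 0.5 rad).
It fails at once if the brush is disturbed (moved over 30 mm) (distance of brush from where it was at the start of the episode above 0.03 m).
It fails at once if the scraper is disturbed (moved over 30 mm) (distance of scraper from where it was at the start of the episode above 0.03 m).
It also fails if it takes over 35 s, if anything falls off the work surface, if the arm or the gripper's body presses on something with over 40 N, if the wrist force passes 120 N, or if a joint passes its speed limit or range.

## Working session

There is one attempt and no reset: what is moved stays moved. The work goes in short steps, Python scripts to look and compute and a shell command to move; the robot and the scene stay as the last step left them, time stands still between calls to the robot, and variables do not carry over. Pictures are saved under pics/ and viewed, at most 10 in all, crops included, and the job is handed in when it is done.

```bash
ls; mkdir -p pics
cat > h.py <<'E'
import numpy as np, cv2
from rig import *
def cap(n):
    s=read_state(); c=capture(n)
    if n=="wrist":
        T=np.eye(4);T[:3,:3]=np.array(s["tcp_rot"]);T[:3,3]=s["position"]
        c["cam_to_world"]=T@np.array(c["tool_from_camera"])
    c["cam_to_world"]=np.array(c["cam_to_world"]); return c
def ray(c,rc):
    f=240/np.tan(np.radians(c["vertical_fov"]/2))
    d=np.array([(rc[1]-c["cx"])/f,-(rc[0]-c["cy"])/f,-1])
    M=c["cam_to_world"]; d=M[:3,:3]@d; return M[:3,3],d/np.linalg.norm(d)
def atz(c,rc,z):
    o,d=ray(c,rc); return o+d*(z-o[2])/d[2]
def tri(rs):
    A=np.zeros((3,3));b=np.zeros(3)
    for o,d in rs:
        P=np.eye(3)-np.outer(d,d);A+=P;b+=P@o
    x=np.linalg.solve(A,b); return x,[np.linalg.norm((np.eye(3)-np.outer(d,d))@(x-o))*1000 for o,d in rs]
def proj(c,p):
    f=240/np.tan(np.radians(c["vertical_fov"]/2))
    q=np.linalg.inv(c["cam_to_world"])@np.append(p,1)
    return [c["cy"]-f*q[1]/-q[2], c["cx"]+f*q[0]/-q[2]]
E
python3 - <<'E'
from h import *
np.set_printoptions(precision=4,suppress=True)
cs={n:cap(n) for n in("scene","side","wrist")}
print({k:(v.shape if hasattr(v,'shape') else v) for k,v in cs["scene"].items()})
for n,c in cs.items():
    cv2.imwrite(f"pics/{n}0.png",c["img"][:,:,::-1]); print(n,c["cam_to_world"][:3,3],c["vertical_fov"])
    for t in("holder","holder_ridge","hung","hung_ridge","bar_mid","rail","board","bottle","brush","scraper"):
        print(n,t,[(round(x["p"],2),np.round(x["point"]).tolist()) for x in landmark_of(n,t)[:4]])
E
```

```text
pics
{'img': (480, 640, 3), 'vertical_fov': 44.780953165706954, 'cx': 323.7881283366402, 'cy': 239.65459236121458, 'cam_to_world': (4, 4)}
scene [0.8329 0.8349 1.3605] 44.780953165706954
scene holder [(0.78, [424.0, 408.0]), (0.77, [315.0, 346.0]), (0.65, [260.0, 434.0])]
scene holder_ridge [(0.93, [247.0, 434.0]), (0.76, [304.0, 347.0]), (0.57, [418.0, 413.0])]
scene hung [(0.59, [165.0, 196.0]), (0.57, [187.0, 290.0]), (0.39, [305.0, 347.0])]
scene hung_ridge [(0.96, [169.0, 292.0]), (0.58, [150.0, 195.0])]
scene bar_mid [(0.69, [144.0, 272.0])]
scene rail []
scene board [(0.8, [312.0, 354.0])]
scene bottle [(0.71, [277.0, 240.0])]
scene brush [(0.84, [209.0, 213.0]), (0.74, [144.0, 276.0])]
scene scraper [(0.61, [170.0, 323.0])]
side [-0.2548 -0.6375  0.7348] 56.146146486248256
side holder [(0.9, [225.0, 233.0]), (0.79, [252.0, 287.0]), (0.76, [298.0, 221.0]), (0.6, [268.0, 414.0])]
side holder_ridge [(0.89, [202.0, 228.0]), (0.74, [277.0, 220.0]), (0.59, [230.0, 288.0]), (0.16, [271.0, 379.0])]
side hung [(0.97, [273.0, 379.0]), (0.96, [319.0, 499.0]), (0.15, [244.0, 380.0])]
side hung_ridge [(0.64, [243.0, 383.0]), (0.58, [295.0, 510.0])]
side bar_mid [(0.63, [290.0, 455.0]), (0.61, [268.0, 414.0])]
side rail []
side board [(0.61, [257.0, 284.0]), (0.32, [254.0, 389.0])]
side bottle [(0.98, [254.0, 382.0])]
side brush [(0.96, [290.0, 455.0])]
side scraper [(0.91, [349.0, 360.0])]
wrist [0.6256 0.0765 0.3843] 62.96644279074789
wrist holder []
wrist holder_ridge []
wrist hung [(0.98, [299.0, 174.0])]
wrist hung_ridge []
wrist bar_mid []
wrist rail []
wrist board []
wrist bottle []
wrist brush []
wrist scraper []
```

View pics/scene0.png

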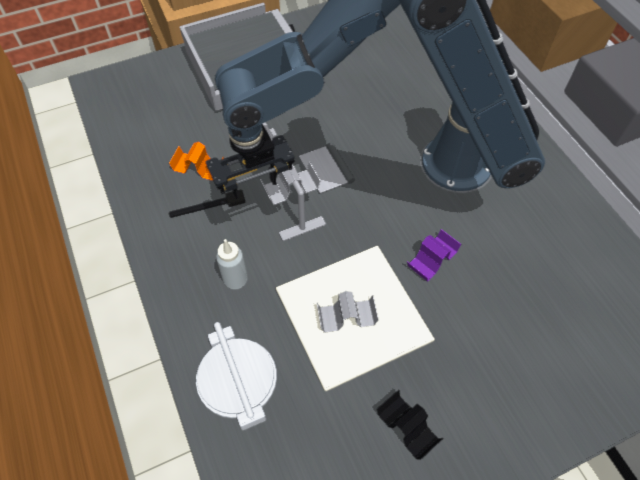

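View pics/side0.png

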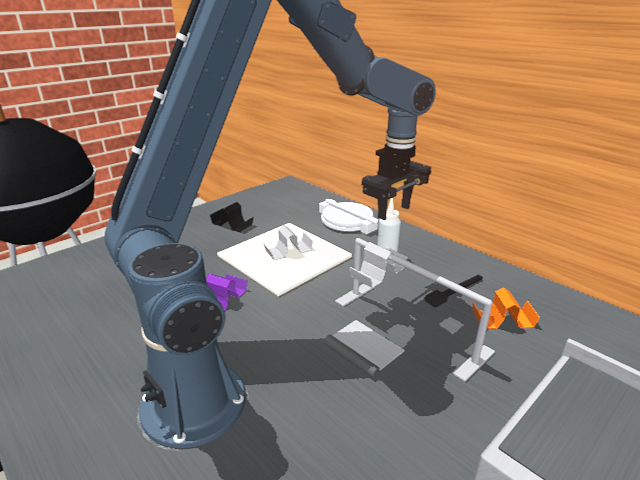

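The scene picture shows five candidates for the holder: steel on the white board (row 310, col 347), purple (255,435), black (424,408), orange (160,195), and steel hanging on the bar (185,290). Only the one at (310,347) is steel and on the board. In the side picture it is at (245,288), and the bar runs from post top (240,358) to (302,490), with the free part towards the near right.

Run:
```python
from h import *
np.set_printoptions(precision=4,suppress=True)
a=cap("scene");b=cap("side")
def p(n,ra,rb): print(n,*tri([ray(a,ra),ray(b,rb)]))
def near(cam,t,rc):
    L=landmark_of(cam,t); return min(L,key=lambda x:np.hypot(*(np.array(x["point"])-rc)))["point"]
p("holder",near("scene","holder",(315,346)),near("side","holder",(252,287)))
p("ridge",near("scene","holder_ridge",(304,347)),near("side","holder_ridge",(230,288)))
p("hung_ridge",near("scene","hung_ridge",(169,292)),near("side","hung_ridge",(243,383)))
p("hung",near("scene","hung",(187,290)),near("side","hung",(273,379)))
p("bottle",near("scene","bottle",(277,240)),near("side","bottle",(254,382)))
p("scraper",near("scene","scraper",(170,323)),near("side","scraper",(349,360)))
p("brush",near("scene","brush",(209,213)),near("side","brush",(290,455)))
for n,rc in(("post+ top",(240,358)),("post- top",(302,490))): print(n,atz(b,rc,.17))
print("scene post+",atz(a,(175,298),.17))
i=a["img"][230:390,260:450]; i=cv2.resize(i,None,fx=4,fy=3.7 and 4*.9,interpolation=3)
j=b["img"][210:380,220:520]; j=cv2.resize(j,None,fx=2.6,fy=2.6,interpolation=3)[:,:780]
cv2.imwrite("pics/c1.png",i[:,:,::-1]);cv2.imwrite("pics/c2.png",j[:,:,::-1])
```

```text
holder [0.5216 0.3176 0.0206] [np.float64(5.110805339118766), np.float64(5.110805339118661)]
ridge [0.523  0.3208 0.0863] [np.float64(0.6661600076550831), np.float64(0.6661600076550991)]
hung_ridge [ 0.5155 -0.0503  0.1875] [np.float64(2.843591627986626), np.float64(2.843591627986667)]
hung [ 0.6328 -0.0923  0.1364] [np.float64(120.09366773128524), np.float64(120.09366773128521)]
bottle [ 0.7331  0.0903 -0.0029] [np.float64(4.59225891230454), np.float64(4.592258912304475)]
scraper [ 0.3638 -0.1429  0.0046] [np.float64(6.645226825102803), np.float64(6.645226825102927)]
brush [ 0.7223 -0.1468  0.0016] [np.float64(6.499833702089523), np.float64(6.499833702089465)]
post+ top [0.5176 0.0252 0.17  ]
post- top [ 0.519  -0.3388  0.17  ]
scene post+ [ 0.4991 -0.031   0.17  ]
```

View pics/c1.png

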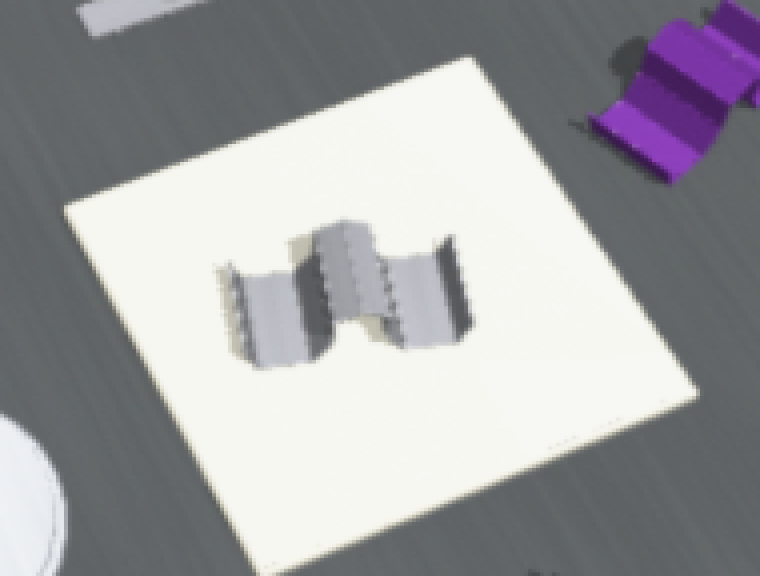

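View pics/c2.png

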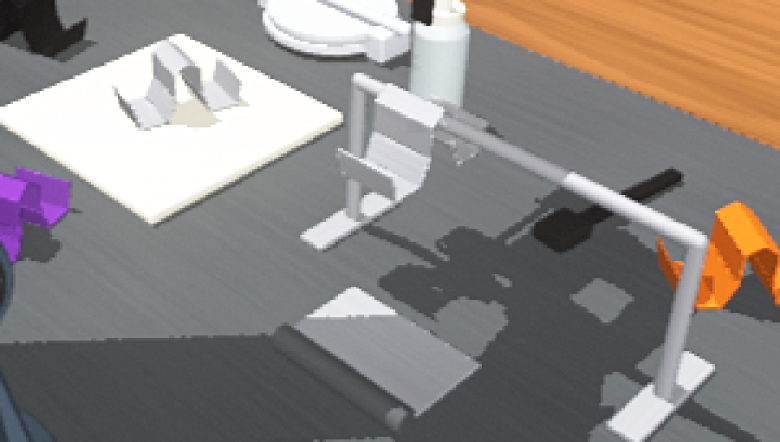

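The enlarged crops confirm it: grey steel, on the white board, ridge at about (305,347) in the scene image. The hung holder is near the bar's +y post, and the -y part of the bar is free.

Run:
```python
from h import *
np.set_printoptions(precision=4,suppress=True)
a=cap("scene");b=cap("side")
p,q=atz(a,(291.7,346.3),.09),atz(a,(318.3,348.8),.09); print(p,q,(p+q)/2,np.degrees(np.arctan2(*(q-p)[[1,0]])))
s=read_state();print(s["tcp_rot"],s["time_s"],s["opening"]);print(cap("wrist")["tool_from_camera"])
```

```text
[0.512  0.2867 0.09  ] [0.5372 0.3521 0.09  ] [0.5246 0.3194 0.09  ] 68.90417842112731
[[-0.      1.     -0.0001]
 [ 1.      0.     -0.    ]
 [-0.     -0.0001 -1.    ]] 2.55 1.001152726299423
[[ 0.0009  0.961   0.2766  0.0764]
 [ 1.     -0.0007 -0.0007  0.001 ]
 [-0.0005  0.2766 -0.961  -0.1436]
 [ 0.      0.      0.      1.    ]]
```

```bash
python3 -m jog '[{"tx":4,"ty":-1.25,"tz":-0.2},{"tx":4,"ty":-1.25,"tz":-0.2},{"tx":4,"ty":-1.25},{"tx":4,"ty":-1.25},{"tx":4,"ty":-1.25},{"tx":4,"ty":-1.25},{"tx":4,"ty":-1.25},{"tx":4,"ty":-1.25}]'; python3 -m jog '[{"roll":0.125},{"roll":0.125},{"roll":0.117},{}]'
python3 - <<'E'
from h import *
np.set_printoptions(precision=4,suppress=True)
s=read_state();print(s["position"],s["time_s"])
c=cap("wrist");cv2.imwrite("pics/w1.png",c["img"][:,:,::-1])
for t in("holder","holder_ridge"):
    for x in landmark_of("wrist",t): print(t,x["p"],x["point"],atz(c,x["point"],.0885 if "r" in t[2:] and "ridge" in t else .015))
E
```

```text
[0.625  0.     0.2416] 2.6
holder_ridge 0.6 [108.2, 442.6] [0.7148 0.0904 0.0885]$[0]: bad value
$[0]: bad value
```

View pics/w1.png

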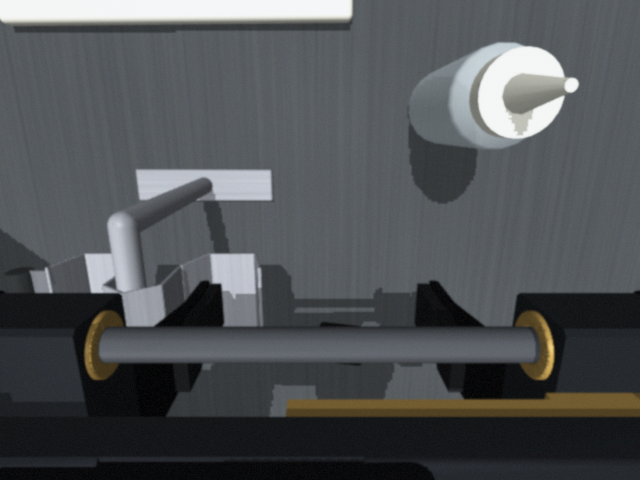

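The move was refused, so the picture shows the view from the start pose: the +y post top at (222,122), the bottle at (95,520), and the gripper covering the lower half. I'll write every key in each row and stop about 10 cm short of the holder, so that it shows ahead of the fingers.

```bash
python3 -m jog '[{"tx":3,"ty":-1.75,"tz":-0.2,"roll":0,"jaw":1},{"tx":3,"ty":-1.75,"tz":-0.2,"roll":0,"jaw":1},{"tx":3,"ty":-1.75,"tz":0,"roll":0,"jaw":1},{"tx":3,"ty":-1.75,"tz":0,"roll":0,"jaw":1},{"tx":3,"ty":-1.75,"tz":0,"roll":0,"jaw":1},{"tx":3,"ty":-1.75,"tz":0,"roll":0,"jaw":1},{"tx":3,"ty":-1.75,"tz":0,"roll":0,"jaw":1},{"tx":2,"ty":-1.75,"tz":0,"roll":0,"jaw":1}]'; python3 -m jog '[{"tx":0,"ty":0,"tz":0,"roll":0.125,"jaw":1},{"tx":0,"ty":0,"tz":0,"roll":0.125,"jaw":1},{"tx":0,"ty":0,"tz":0,"roll":0.117,"jaw":1},{"tx":0,"ty":0,"tz":0,"roll":0,"jaw":1}]'
python3 - <<'E'
from h import *
np.set_printoptions(precision=4,suppress=True)
s=read_state();print(s["position"],s["time_s"])
c=cap("wrist");cv2.imwrite("pics/w2.png",c["img"][:,:,::-1])
for t in("holder","holder_ridge"):
    for x in landmark_of("wrist",t): print(t,x["p"],x["point"],atz(c,x["point"],.0885 if "ridge" in t else .015))
E
```

```text
time_s: 3.55
position: [0.4842, 0.2318, 0.2458]
tcp_rot: [[-0.001, 1.0, 0.001], [1.0, 0.001, 0.001], [0.001, 0.001, -1.0]]
force: [-0.5, -0.2, -0.1]
opening: 0.994
grasp_force: 0.0
time_s: 3.95
position: [0.485, 0.2302, 0.2457]
tcp_rot: [[0.358, 0.934, 0.0], [0.934, -0.358, 0.0], [0.0, 0.0, -1.0]]
force: [0.2, -0.2, -0.3]
opening: 0.999
grasp_force: 0.0
[0.485  0.2302 0.2457] 3.95
holder 0.88 [109.7, 322.0] [0.5218 0.3158 0.015 ]
holder 0.86 [267.6, 90.1] [0.2485 0.2579 0.015 ]
holder 0.24 [102.6, 320.3] [0.5225 0.322  0.015 ]
holder_ridge 0.91 [103.2, 322.1] [0.5217 0.3171 0.0885]
holder_ridge 0.58 [299.1, 37.5] [0.2453 0.2577 0.0885]
```

View pics/w2.png

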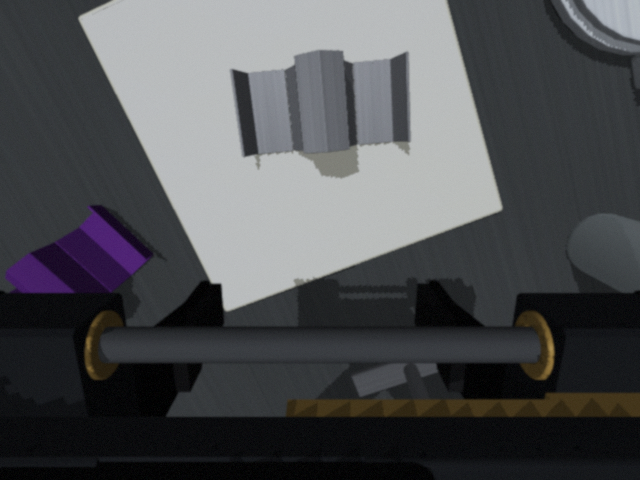

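The wrist view shows the holder ahead, ridge from (52,318) to (152,326), centre at (103,322), and clear space on both sides.

Run:
```python
from h import *
np.set_printoptions(precision=4,suppress=True)
c=cap("wrist")
g=cv2.cvtColor(c["img"],6).astype(int)
P=[atz(c,x,.077) for x in((55,296),(153,302),(52,342),(150,350))]
for a,b in((0,1),(2,3)): print(P[a],P[b],np.degrees(np.arctan2(*(P[a]-P[b])[[1,0]])))
m=np.mean(P,0);print("centre",m, "width",np.linalg.norm((P[0]+P[1]-P[2]-P[3])[:2])/2)
m=max(trace("wrist","holder"),key=lambda t:t["pixels"][100,322]*1.)["pixels"]
pts=np.array([atz(c,rc,.03)[:2] for rc in np.argwhere(m)]).astype(np.float32);print(cv2.minAreaRect(pts))
R=landmark_of("wrist","holder_ridge")[0]["point"];o,d=ray(c,R)
a=cap("scene");L=min(landmark_of("scene","holder_ridge"),key=lambda x:abs(x["point"][1]-347)+abs(x["point"][0]-304))["point"]
b=cap("side");K=min(landmark_of("side","holder_ridge"),key=lambda x:abs(x["point"][1]-288)+abs(x["point"][0]-230))["point"]
x,e=tri([(o,d),ray(a,L),ray(b,K)]);print(x,e)
s=read_state();print("tool delta cm",np.array(s["tcp_rot"]).T@(np.array([*x[:2],.067])-s["position"])*100,s["time_s"])
```

```text
[0.5159 0.3554 0.077 ] [0.4943 0.2889 0.077 ] 72.03700053450768
[0.5479 0.3453 0.077 ] [0.53   0.2777 0.077 ] 75.16327287092541
centre [0.522  0.3168 0.077 ] width 0.03548267924991147
((0.5226638913154602, 0.32057684659957886), (0.08399417996406555, 0.15231704711914062), 74.19287109375)
[0.5196 0.3139 0.0854] [np.float64(3.5114729938897713), np.float64(2.8611421893738447), np.float64(1.6968275455448665)]
tool delta cm [ 9.0783  0.2242 17.8546] 4.45
```

```bash
python3 -m jog '[{"tx":3.1,"ty":0.12,"tz":2,"roll":0,"jaw":1},{"tx":3.1,"ty":0.12,"tz":2,"roll":0,"jaw":1},{"tx":3.2,"ty":0.11,"tz":2,"roll":0,"jaw":1},{"tx":0,"ty":0,"tz":3,"roll":-0.085,"jaw":1},{"tx":0,"ty":0,"tz":3,"roll":0,"jaw":1},{"tx":0,"ty":0,"tz":3,"roll":0,"jaw":1},{"tx":0,"ty":0,"tz":1.5,"roll":0,"jaw":1},{"tx":0,"ty":0,"tz":1.3,"roll":0,"jaw":1}]'; python3 -m jog '[{"tx":0,"ty":0,"tz":0,"roll":0,"jaw":0.7},{"tx":0,"ty":0,"tz":0,"roll":0,"jaw":0.55}]'
python3 - <<'E'
from h import *
for n in("wrist","side"):
    c=cap(n);i=c["img"]
    if n=="side": i=cv2.resize(i[120:290,190:400],None,fx=2.8,fy=2.8)
    cv2.imwrite(f"pics/{n}3.png",i[:,:,::-1])
a=cv2.imread("pics/wrist3.png");b=cv2.imread("pics/side3.png")
a=cv2.resize(a,(400,300));b=cv2.resize(b,(400,300));cv2.imwrite("pics/m3.png",np.hstack([a,b]))
E
```

```text
time_s: 5.25
position: [0.5218, 0.3164, 0.0665]
tcp_rot: [[0.278, 0.961, -0.001], [0.961, -0.278, -0.0], [-0.001, -0.001, -1.0]]
force: [0.3, -1.6, -0.8]
opening: 0.998
grasp_force: 0.0
time_s: 5.45
position: [0.5227, 0.3167, 0.0683]
tcp_rot: [[0.278, 0.96, 0.001], [0.96, -0.278, 0.001], [0.001, 0.001, -1.0]]
force: [0.1, 0.8, -0.0]
opening: 0.893
grasp_force: 0.0
```

View pics/m3.png

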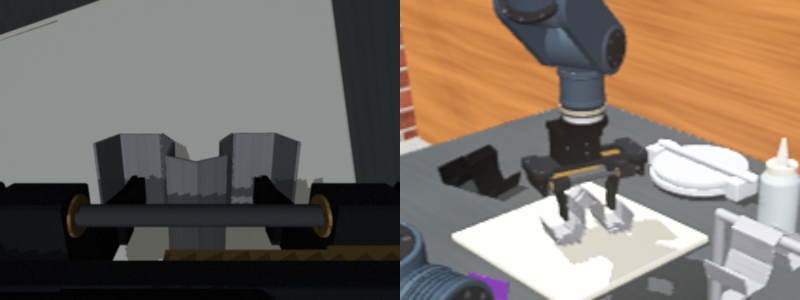

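The fingers straddle the ridge, which stands centred and square between them. Next: close and lift.

```bash
python3 -m jog '[{"tx":0,"ty":0,"tz":0,"roll":0,"jaw":0.3},{"tx":0,"ty":0,"tz":0,"roll":0,"jaw":0},{"tx":0,"ty":0,"tz":0,"roll":0,"jaw":0},{"tx":0,"ty":0,"tz":0,"roll":0,"jaw":0},{"tx":0,"ty":0,"tz":0,"roll":0,"jaw":0},{"tx":0,"ty":0,"tz":0,"roll":0,"jaw":0},{"tx":0,"ty":0,"tz":0,"roll":0,"jaw":0}]'
python3 -m jog '[{"tx":0,"ty":0,"tz":-1,"roll":0,"jaw":0},{"tx":0,"ty":0,"tz":-2,"roll":0,"jaw":0},{"tx":0,"ty":0,"tz":-3,"roll":0,"jaw":0},{"tx":0,"ty":0,"tz":-3,"roll":0,"jaw":0},{"tx":0,"ty":0,"tz":-3,"roll":0,"jaw":0},{"tx":0,"ty":0,"tz":-3,"roll":0,"jaw":0},{"tx":0,"ty":0,"tz":-3,"roll":0,"jaw":0},{"tx":0,"ty":0,"tz":-3,"roll":0,"jaw":0}]'
```

```text
time_s: 6.25
position: [0.5219, 0.3166, 0.0677]
tcp_rot: [[0.278, 0.96, -0.0], [0.96, -0.278, 0.0], [-0.0, -0.0, -1.0]]
force: [-0.2, 0.6, 2.3]
opening: 0.413
grasp_force: 30.0
time_s: 7.05
position: [0.5213, 0.3162, 0.2787]
tcp_rot: [[0.278, 0.961, -0.001], [0.961, -0.278, -0.0], [-0.001, -0.001, -1.0]]
force: [1.0, -0.2, -2.4]
opening: 0.413
grasp_force: 30.0
```

Grip at 36 mm opening with about 2.4 N of weight carried. I'll square it to the bar and carry it high to the free part.

```bash
python3 -m jog '[{"tx":0,"ty":0,"tz":-1,"roll":-0.094,"jaw":0},{"tx":0,"ty":0,"tz":0,"roll":-0.094,"jaw":0},{"tx":0,"ty":0,"tz":0,"roll":-0.094,"jaw":0},{"tx":-2,"ty":0,"tz":0,"roll":0,"jaw":0},{"tx":-3,"ty":0,"tz":0,"roll":0,"jaw":0},{"tx":-4,"ty":0,"tz":0,"roll":0,"jaw":0},{"tx":-4,"ty":0,"tz":0,"roll":0,"jaw":0},{"tx":-4,"ty":0,"tz":0,"roll":0,"jaw":0}]'
python3 -m jog '[{"tx":-4,"ty":0,"tz":0,"roll":0,"jaw":0},{"tx":-4,"ty":0,"tz":0,"roll":0,"jaw":0},{"tx":-4,"ty":0,"tz":0,"roll":0,"jaw":0},{"tx":-4,"ty":0,"tz":0,"roll":0,"jaw":0},{"tx":-4,"ty":0,"tz":0,"roll":0,"jaw":0},{"tx":-4,"ty":0,"tz":0,"roll":0,"jaw":0},{"tx":-4,"ty":0,"tz":0,"roll":0,"jaw":0},{"tx":-4,"ty":0,"tz":0,"roll":0,"jaw":0}]'
python3 -m jog '[{"tx":-2.5,"ty":0,"tz":0,"roll":0,"jaw":0},{"tx":-1.5,"ty":0,"tz":0,"roll":0,"jaw":0},{"tx":0,"ty":0,"tz":0,"roll":0,"jaw":0},{"tx":0,"ty":0,"tz":0,"roll":0,"jaw":0}]'
python3 - <<'E'
from h import *
a=cap("wrist");b=cap("side")
cv2.imwrite("pics/w4.png",a["img"][:,:,::-1]);cv2.imwrite("pics/s4.png",b["img"][:,:,::-1])
i=cv2.resize(b["img"][180:390,330:550],(420,400));j=cv2.resize(a["img"][:480],(380,285));m=np.zeros((400,800,3),np.uint8);m[:,:420]=i;m[:285,420:]=j
cv2.imwrite("pics/m4.png",m[:,:,::-1])
E
```

```text
time_s: 7.85
position: [0.5212, 0.1452, 0.2875]
tcp_rot: [[-0.001, 1.0, -0.001], [1.0, 0.001, -0.0], [-0.0, -0.001, -1.0]]
force: [-0.5, -0.2, -2.7]
opening: 0.412
grasp_force: 30.0
time_s: 8.65
position: [0.5213, -0.1749, 0.2876]
tcp_rot: [[0.0, 1.0, -0.0], [1.0, -0.0, 0.0], [0.0, -0.0, -1.0]]
force: [1.0, 0.6, -2.9]
opening: 0.411
grasp_force: 30.0
time_s: 9.05
position: [0.5215, -0.2123, 0.2873]
tcp_rot: [[0.0, 1.0, -0.001], [1.0, -0.0, 0.002], [0.002, -0.001, -1.0]]
force: [-0.2, 0.8, -1.4]
opening: 0.411
grasp_force: 30.0
```

View pics/m4.png

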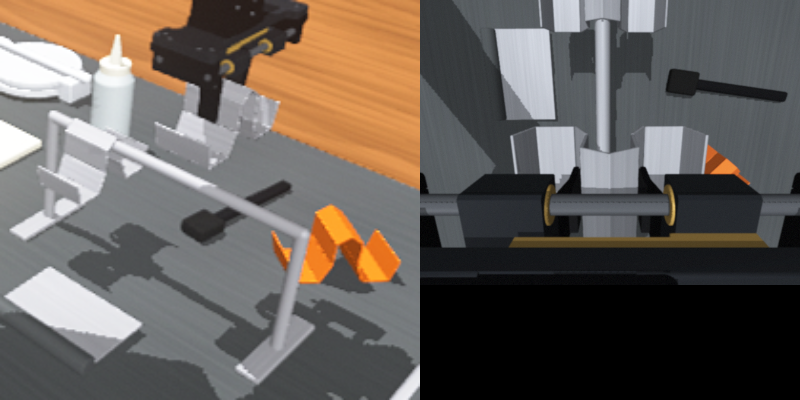

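The wrist picture shows the bar running straight up the image at about col 308 (rows 55 to 245), with the held holder's ridge just in front of it at about col 320. The side view shows the holder held level above the free part.

Run:
```python
from h import *
np.set_printoptions(precision=4,suppress=True)
c=cap("wrist");g=cv2.GaussianBlur(cv2.cvtColor(c["img"],7),(3,3),0).astype(float)
for r in range(70,240,20):
    d=np.diff(g[r,270:350]);l,h=270.5+np.argmax(d),270.5+np.argmin(d)
    print(r,l,h,atz(c,(r,(l+h)/2),.17),"wid",np.linalg.norm(atz(c,(r,l),.17)-atz(c,(r,h),.17)))
for r in (262,270,280): print(r,np.where(abs(np.diff(g[r,200:440]))>12)[0]+200)
for n in ("wrist","side"):
    if n=="side": c=cap(n)
    for t in("hung_ridge","bar_mid","holder_ridge"):
        for x in landmark_of(n,t)[:3]: print(n,t,x["p"],x["point"],atz(c,x["point"],.183 if "hung" in t else .17 if "bar" in t else .31))
print(read_state()["time_s"])
```

```text
70 294.5 319.5 [ 0.5152 -0.1006  0.17  ] wid 0.015404087415242807
90 294.5 318.5 [ 0.5148 -0.1122  0.17  ] wid 0.014982643539244426
110 295.5 319.5 [ 0.5154 -0.124   0.17  ] wid 0.015182533195000182
130 295.5 318.5 [ 0.515  -0.1362  0.17  ] wid 0.014746694980629391
150 296.5 318.5 [ 0.5152 -0.1487  0.17  ] wid 0.014298889985214874
170 296.5 318.5 [ 0.5152 -0.1616  0.17  ] wid 0.01449762900083492
190 296.5 318.5 [ 0.5151 -0.1748  0.17  ] wid 0.014701970397778746
210 296.5 318.5 [ 0.515  -0.1884  0.17  ] wid 0.01491215445651818
230 297.5 318.5 [ 0.5153 -0.2024  0.17  ] wid 0.014440770171624479
262 [200 259 260 261 269 367 368 375 376 377 378 437 438]
270 [200 201 259 260 261 269 366 367 375 376 377 436 437 438]
280 [200 201 202 258 259 260 261 262 266 269 270 366 367 368 375 376 377 378
 379 380 436 437 438]
wrist bar_mid 0.72 [277.9, 314.7] [ 0.5199 -0.2376  0.17  ]
wrist bar_mid 0.55 [162.2, 306.7] [ 0.5147 -0.1565  0.17  ]
wrist holder_ridge 0.79 [358.7, 317.3] [ 0.5223 -0.2132  0.31  ]
side hung_ridge 0.76 [292.6, 506.3] [ 0.5556 -0.353   0.183 ]
side hung_ridge 0.63 [244.6, 382.3] [ 0.5258 -0.0471  0.183 ]
side holder_ridge 0.92 [206.5, 230.0] [0.2335 0.1617 0.31  ]
side holder_ridge 0.87 [219.8, 449.0] [ 0.5295 -0.2124  0.31  ]
side holder_ridge 0.69 [278.8, 218.3] [ 0.0563 -0.0671  0.31  ]
9.55
```

```bash
python3 -m jog '[{"tx":0,"ty":-0.65,"tz":0,"roll":0,"jaw":0},{"tx":0,"ty":0,"tz":2,"roll":0,"jaw":0},{"tx":0,"ty":0,"tz":2,"roll":0,"jaw":0},{"tx":0,"ty":0,"tz":2,"roll":0,"jaw":0},{"tx":0,"ty":0,"tz":1,"roll":0,"jaw":0},{"tx":0,"ty":0,"tz":1,"roll":0,"jaw":0},{"tx":0,"ty":0,"tz":0,"roll":0,"jaw":0},{"tx":0,"ty":0,"tz":0,"roll":0,"jaw":0}]'
python3 -m jog '[{"tx":0,"ty":0,"tz":1,"roll":0,"jaw":0},{"tx":0,"ty":0,"tz":1,"roll":0,"jaw":0},{"tx":0,"ty":0,"tz":1,"roll":0,"jaw":0},{"tx":0,"ty":0,"tz":0.5,"roll":0,"jaw":0},{"tx":0,"ty":0,"tz":0.3,"roll":0,"jaw":0},{"tx":0,"ty":0,"tz":0.2,"roll":0,"jaw":0},{"tx":0,"ty":0,"tz":0,"roll":0,"jaw":0},{"tx":0,"ty":0,"tz":0,"roll":0,"jaw":0}]'
python3 - <<'E'
from h import *
a=cap("wrist");b=cap("side")
i=cv2.resize(b["img"][180:390,330:550],(420,400));j=cv2.resize(a["img"][:480],(380,285));m=np.zeros((400,800,3),np.uint8);m[:,:420]=i;m[:285,420:]=j
cv2.imwrite("pics/m5.png",m[:,:,::-1])
E
```

```text
time_s: 10.35
position: [0.5158, -0.2138, 0.208]
tcp_rot: [[-0.0, 1.0, 0.001], [1.0, 0.0, -0.001], [-0.001, 0.001, -1.0]]
force: [0.6, -0.6, -1.6]
opening: 0.414
grasp_force: 30.0
time_s: 11.15
position: [0.5157, -0.2136, 0.1678]
tcp_rot: [[-0.0, 1.0, 0.0], [1.0, 0.0, -0.0], [-0.0, 0.0, -1.0]]
force: [0.1, -0.1, -2.4]
opening: 0.415
grasp_force: 30.0
```

View pics/m5.png

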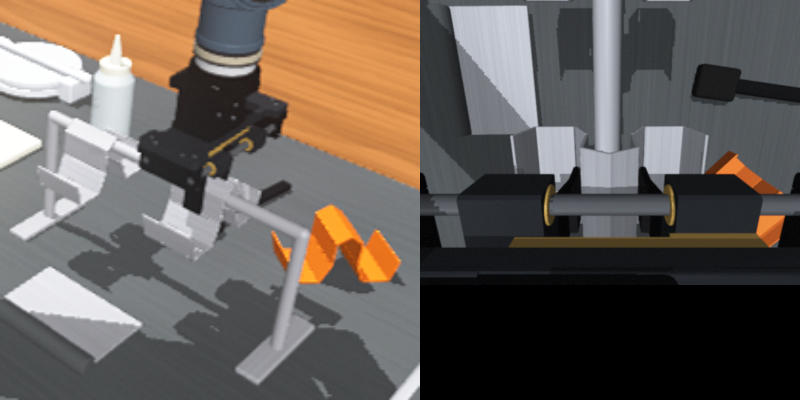

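The bar has entered the ridge, with a trough on each side of it, and the hung holder is untouched. I'll lower it the last 7 mm slowly.

```bash
python3 -m jog '[{"tx":0,"ty":0,"tz":0.2,"roll":0,"jaw":0},{"tx":0,"ty":0,"tz":0.2,"roll":0,"jaw":0},{"tx":0,"ty":0,"tz":0.1,"roll":0,"jaw":0},{"tx":0,"ty":0,"tz":0,"roll":0,"jaw":0},{"tx":0,"ty":0,"tz":0,"roll":0,"jaw":0}]'
python3 -m jog '[{"tx":0,"ty":0,"tz":0.1,"roll":0,"jaw":0},{"tx":0,"ty":0,"tz":0.1,"roll":0,"jaw":0},{"tx":0,"ty":0,"tz":0,"roll":0,"jaw":0},{"tx":0,"ty":0,"tz":0,"roll":0,"jaw":0}]'
```

```text
time_s: 11.75
position: [0.5155, -0.2135, 0.1625]
tcp_rot: [[0.0, 1.0, -0.0], [1.0, -0.0, 0.0], [0.0, -0.0, -1.0]]
force: [-0.2, -0.0, -2.7]
opening: 0.41
grasp_force: 30.0
time_s: 12.15
position: [0.5154, -0.2135, 0.1606]
tcp_rot: [[-0.0, 1.0, -0.0], [1.0, 0.0, -0.0], [-0.0, -0.0, -1.0]]
force: [-0.8, 0.6, -0.5]
opening: 0.408
grasp_force: 30.0
```

```bash
python3 -m jog '[{"tx":0,"ty":0,"tz":0.1,"roll":0,"jaw":0},{"tx":0,"ty":0,"tz":0,"roll":0,"jaw":0},{"tx":0,"ty":0,"tz":0,"roll":0,"jaw":0}]'
```

```text
time_s: 12.45
position: [0.5155, -0.2135, 0.1605]
tcp_rot: [[-0.0, 1.0, 0.0], [1.0, 0.0, -0.0], [-0.0, 0.0, -1.0]]
force: [-1.7, 0.5, 5.8]
opening: 0.413
grasp_force: 30.0
```

It bears on the bar: the force changed from -2.5 to +5.8 N at the expected height. I'll open gently and then withdraw upward.

```bash
python3 -m jog '[{"tx":0,"ty":0,"tz":0,"roll":0,"jaw":0.45},{"tx":0,"ty":0,"tz":0,"roll":0,"jaw":0.5},{"tx":0,"ty":0,"tz":0,"roll":0,"jaw":0.6},{"tx":0,"ty":0,"tz":0,"roll":0,"jaw":0.7},{"tx":0,"ty":0,"tz":0,"roll":0,"jaw":0.8},{"tx":0,"ty":0,"tz":0,"roll":0,"jaw":0.8},{"tx":0,"ty":0,"tz":0,"roll":0,"jaw":0.8},{"tx":0,"ty":0,"tz":0,"roll":0,"jaw":0.8}]'
python3 -m jog '[{"tx":0,"ty":0,"tz":-1,"roll":0,"jaw":0.8},{"tx":0,"ty":0,"tz":-1.5,"roll":0,"jaw":0.8},{"tx":0,"ty":0,"tz":-2,"roll":0,"jaw":0.8},{"tx":0,"ty":0,"tz":-2,"roll":0,"jaw":0.8},{"tx":0,"ty":0,"tz":-3,"roll":0,"jaw":0.8},{"tx":0,"ty":0,"tz":-3,"roll":0,"jaw":0.8},{"tx":0,"ty":0,"tz":0,"roll":0,"jaw":0.8},{"tx":0,"ty":0,"tz":0,"roll":0,"jaw":0.8}]'
python3 -m jog '[{"tx":0,"ty":0,"tz":0,"roll":0,"jaw":0.8},{"tx":0,"ty":0,"tz":0,"roll":0,"jaw":0.8},{"tx":0,"ty":0,"tz":0,"roll":0,"jaw":0.8},{"tx":0,"ty":0,"tz":0,"roll":0,"jaw":0.8},{"tx":0,"ty":0,"tz":0,"roll":0,"jaw":0.8},{"tx":0,"ty":0,"tz":0,"roll":0,"jaw":0.8},{"tx":0,"ty":0,"tz":0,"roll":0,"jaw":0.8},{"tx":0,"ty":0,"tz":0,"roll":0,"jaw":0.8}]' | head -1
python3 - <<'E'
from h import *
np.set_printoptions(precision=4,suppress=True)
a=cap("wrist");b=cap("side");s=cap("scene")
L=min(landmark_of("side","hung_ridge"),key=lambda x:abs(x["point"][1]-382))["point"];print("hung",atz(b,L,.183))
i=cv2.resize(b["img"][180:390,330:550],(420,400));j=cv2.resize(a["img"][:480],(380,285));m=np.zeros((400,800,3),np.uint8);m[:,:420]=i;m[:285,420:]=j
cv2.imwrite("pics/m6.png",m[:,:,::-1])
for k in range(3): 
    c=cap("side"); print("pixel change",np.abs(c["img"].astype(int)-b["img"])[180:390,330:550].max())
E
```

```text
time_s: 13.25
position: [0.5155, -0.2135, 0.1596]
tcp_rot: [[0.0, 1.0, 0.0], [1.0, -0.0, 0.0], [0.0, 0.0, -1.0]]
force: [-0.2, -0.4, -1.1]
opening: 0.79
grasp_force: 0.0
time_s: 14.05
position: [0.5156, -0.2135, 0.2857]
tcp_rot: [[-0.0, 1.0, 0.002], [1.0, 0.0, -0.001], [-0.001, 0.002, -1.0]]
force: [0.0, 0.2, -0.9]
opening: 0.798
grasp_force: 0.0
time_s: 14.85
hung [ 0.5242 -0.0469  0.183 ]
pixel change 36
pixel change 36
pixel change 38
```

View pics/m6.png

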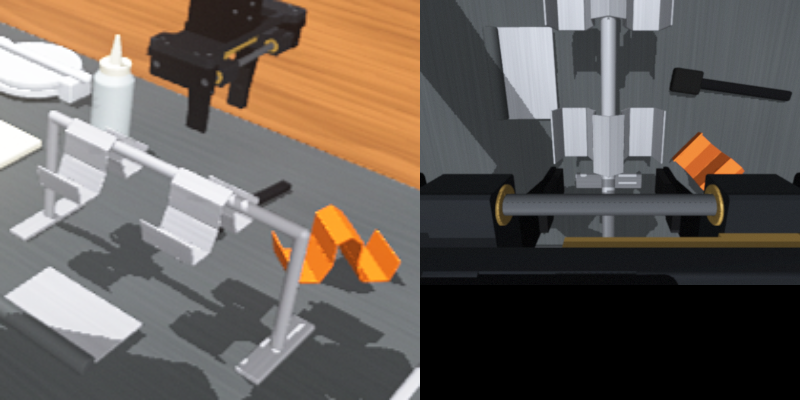

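The holder hangs level over the bar between the hung holder and the -y post, with a clear gap. The pixel differences might be swing, so I'll let it settle for about 4 s before handing in.

```bash
Z='see rows'; for k in 1 2 3 4 5; do python3 -m jog '[{"tx":0,"ty":0,"tz":0,"roll":0,"jaw":0.8},{"tx":0,"ty":0,"tz":0,"roll":0,"jaw":0.8},{"tx":0,"ty":0,"tz":0,"roll":0,"jaw":0.8},{"tx":0,"ty":0,"tz":0,"roll":0,"jaw":0.8},{"tx":0,"ty":0,"tz":0,"roll":0,"jaw":0.8},{"tx":0,"ty":0,"tz":0,"roll":0,"jaw":0.8},{"tx":0,"ty":0,"tz":0,"roll":0,"jaw":0.8},{"tx":0,"ty":0,"tz":0,"roll":0,"jaw":0.8}]'|head -1; done
python3 - <<'E'
from h import *
I=[cv2.GaussianBlur(cap("side")["img"],(5,5),0).astype(int) for _ in range(8)]
for i in I[1:]: d=np.abs(i-I[0]).max(2); print("holder",d[260:320,400:470].max(),"table",d[330:380,240:330].max())
print(hand_in())
E
```

```text
time_s: 16.0
time_s: 16.8
time_s: 17.6
time_s: 18.4
time_s: 19.2
holder 1 table 2
holder 1 table 2
holder 2 table 2
holder 2 table 1
holder 2 table 2
holder 2 table 2
holder 2 table 2
the job is handed in; nothing more can be done
None
```

The steel holder from the board now hangs still and level over the bar, about 90 mm clear of the other holder, released and handed in at about 20 s; nothing else appears to have moved, and no verdict came back.

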